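# Weigh the filled can on the sprung hook scale

### The job

Hang the filled steel can by its bar in the hook of the spring scale, let go, wait untouched until the scale has come to rest and for two seconds more; then lift it off again and stand it upright in the small wooden tray, with the scale empty at the end. The scale is delicate: ease the weight onto and off it slowly, so that the hook never drops, jerks or springs back when you let go or lift off, and do not bump it or pull it down hard. Set the can down gently and leave the other things on the counter where they are.

Things in the scene. Friction and masses are not known exactly. Their poses are not given: they have to be found in the camera images.
- can: filled steel can: 70 mm across, 75 mm tall, two straps (at y = +-36 mm) rising to a round 6 mm cross bar along the can's y, 125 mm above its underside; window under the bar 66 mm wide, 47 mm high, open along x. A wooden grip block sits on the bar. Same after half a turn. Mass unknown, 0.2 to 0.72 kg. Origin: centre of underside, z up; starts standing on the counter.
- can_grip (a point): centre of the can's wooden grip block, 156 mm above the can's underside. The block measures 14 mm along the can's x, 28 mm along its y and 44 mm high (134 to 178 mm above the underside). Held across its 28 mm (fingers closing along the can's y), the fingers pass either side of the hook.
- can_bar (a point): middle of the can's cross bar, 125 mm above its underside; axes as the can's.
- scale: spring scale, fixed: grey base 130 x 120 x 16 mm, column 36 x 50 mm (x, y), 272 mm tall, and a dark carriage (50 x 66 x 22 mm) that slides down it against a spring and carries the hook arm. Origin: centre of the base's underside, z up. The arm points along the scale's -x; the hook is open upwards and its free end is towards -x.
- hook_seat (a point): centre of the bar when seated in the hook: 115 mm from the column's axis along the scale's -x, 205 mm above the counter unloaded, lower by hook; axes as the scale's: a seated bar lies along y. The hook is an upward-open V of strip 16 mm wide (y); its 45-degree flanks rise to lips 8 mm above this point, 11 mm before and behind it. The arm, 12 mm wide, runs 6 to 14 mm below it.
- hook (a joint): how far the hook has been pulled down, m: 0 when empty, stop at 0.06. Spring about 150 N/m (the hook begins to move at 0.15 N), lightly damped. The can alone, hanging, pulls it about 12 to 46 mm; beyond 52 mm the scale is overloaded.
- tray: small square wooden tray, fixed: 112 x 112 x 20 mm outside, walls 6 mm thick, floor 6 mm above the counter, open at the top. Origin: centre of its underside, sides along its x and y.
- bottle1: brown bottle, 60 mm across, 230 mm tall; bystander. Origin: centre of its underside.
- bottle2: brown bottle like the other; bystander.
- jar1: glass jar, 72 mm across, 75 mm tall; bystander. Origin: centre of its underside.
- jar2: glass jar like the other; bystander.
- tin: plain steel tin without bar or grip, 60 mm across, 60 mm tall; bystander. Origin: centre of its underside.
- tape: roll of paper tape lying flat, 84 mm across, 24 mm high; bystander. Origin: centre of its underside.
- spoon: wooden spoon lying flat, 190 mm long; bystander.
Not all that is in view belongs to the job. Leave any green, purple or yellow look-alike of the can alone.

How it is judged (in metres and radians):
On the way:
1. the can hangs on the hook by its bar, upright, let go and still, for 1.5 s (contact force between each of the fingers, the arm and can below 0.05 N and distance between can_bar and hook_seat below 0.006 m and angle between can's own z axis and vertical below 0.15 rad and value of joint hook above 0.005 m and velocity of joint hook between -0.008 and 0.008 m/s and linear speed of can below 0.02 m/s), for 1.5 s.
At the end, for the whole second after the job is handed in: The can stands upright (within 0.08 rad) and still on the floor of the wooden tray, inside its walls (its centre within 25 mm of the tray's), let go, and the scale is empty with its hook back up (within 3 mm of zero) (contact force between each of the fingers, the arm and can below 0.05 N and horizontal distance between can and tray below 0.025 m and z of can in the frame of tray between 0.003 and 0.009 m and angle between can's own z axis and vertical below 0.08 rad and linear speed of can below 0.01 m/s and value of joint hook below 0.003 m); the robot touches nothing.
It fails at once if the hook drops, jerks or springs back faster than 0.08 m/s (velocity of joint hook above 0.08 m/s or velocity of joint hook below -0.08 m/s).
It fails at once if the scale is pulled down past 52 mm (value of joint hook above 0.052 m).
It fails at once if the robot pushes on the scale with more than 5 N, or the can is pressed against it with more than 15 N (contact force between any of the fingers, the arm and scale above 5 N or contact force between can and scale above 15 N).
It fails at once if the can is let fall (faster than 0.3 m/s while not held) or is set into the tray with more than 45 N (contact force between can and tray above 45 N or (contact force between the fingers and can below 0.05 N and linear speed of can above 0.3 m/s)).
It fails at once if another thing on the counter is moved more than 25 mm (distance of any of bottle1, bottle2, jar1, jar2, tin, tape, spoon from where it was at the start of the episode above 0.025 m).
It also fails if it takes over 67 s, if anything falls off the work surface, if the arm or the gripper's body presses on something with over 40 N, if the wrist force passes 120 N, or if a joint passes its speed limit or range.

### The arm

A 6-joint arm with a two-finger parallel gripper is mounted at the origin on the work surface. World frame = base frame: x ahead of the robot, y to its left, z up, the work surface at z = 0. Lengths are in mm, angles in degrees, forces in N, time in s.
With the tool pointing down it reaches from about 275 to 725 mm from the base axis. Payload 15.9 kg.
Tool frame: the origin (TCP) lies at the very end of the fingers, on their centre line; the grasp point (between the pads) lies 19 mm behind it; z points along the fingers, y is the line along which they close (so a half turn about z gives the same grasp; the last joint's range is limited). The gripper opens to 85 mm and grips with 20 to 120 N. Pads are 22 mm wide; open, the fingers measure 114 mm over their backs; the gripper's body (76 mm by 85 mm) begins 54 mm behind the grasp point. The pads swing forward as they close: fully open they stand 13 mm farther back than shut.
Start: joints at [-74.485, 12.198, -1.971, 75.831, 0, 90], TCP at [133.746, -481.765, 231.306] pointing down, gripper open.
Joint ranges: [-170.91, 170.91], [-42.67, 98.43], [-65.05, 77.54], [-120.47, 116.71], [-90, 82.35], [-180, 180]. Speed limits (degrees/s): [108.29, 108.29, 136.94, 147.25, 180, 180].

### API

Orientations are given as a 3x3 rotation matrix whose columns are the frame's x, y, z axes.
In Python, from cell import sense, get_image, camera_params, job_done gives the robot as it stands.
- The arm moves only by the tool move_arm, never from a script. Its argument "moves" is one flat list of numbers, 4 for each row, row after row: the shift along the tool's x, y, z in cm, then the turn about the tool's z in rad. A call has 1 to 20 rows; each row shifts and turns the commanded pose from where the row before left it, along the tool's axes as they then stand; what a row does not reach is not made up. A row lasts 1/12 s, in which the tool goes at most 41.7 mm and 7.16 degrees, less where a joint would pass 70% of its speed; a pose out of reach is approached as far as the arm can. A call with a gripper value outside its range is refused whole. "claw" is the opening in per cent of the stroke, from 0 (shut) to 100 (fully open), set as the call begins (left out, the last holds). The fingers move at their own pace and stop on an object; "grip_force" is the grip in N (left out, the last holds). Time passes only in rows, so rows that do not move let the fingers close. It gives the time, the measured TCP pose, the force, the opening and the grip force at its end, in the units of the state.
- sense(): the state, without advancing time (a new reading comes with each control period).
- get_image(name): name is "scene" or "side" or "wrist"; returns (picture, depth): 400x640x3 uint8, red, green, blue; 400x640 float32, mm along the optical axis (not along the pixel's ray), 0 where there is no reading.
- camera_params(name): a dict with "mtx" (3x3 intrinsics, pixels), "pose" (4x4, takes a point from camera to world coordinates). Camera axes: x right, y up, looking along -z (the intrinsics and any distortion apply to the point x, -y, -z); pixel columns grow to the right and rows downward; lengths in mm; the calibration is good to about 2 mm. A picture is of the moment at which its call begins: read the wrist's pose just before it. camera_params takes no time and is no camera call; for the wrist camera it gives the pose at the moment of the call.
- job_done(): hands the job in; it is judged then, once.
The state is a dict: "time_s": time; "qpos": joint angles; "qvel": joint speeds; "tau": joint torques, N m; "tool_pos": TCP position; "orientation": TCP orientation; "force": force on the tool from outside, world axes, zero at the start; "moment": the same for the moment, N m; "grip_width": opening from 0.0 (shut) to 1.0 (fully open); "finger_force": force on a finger pad.
Only numpy, scipy, OpenCV 4.12 (cv2) and the standard library are available. Lean on these libraries where they do the work, as an engineer would, in place of code of your own. Each camera call takes 0.05 s, during which the arm holds its last target. There are 200 camera calls.

## Working session

There is one attempt and no reset: what is moved stays moved. The work goes in short steps, Python scripts to look and compute and a tool call to move; the robot and the scene stay as the last step left them, time stands still between calls to the robot, and variables do not carry over. Pictures are saved under pics/ and viewed, at most 10 in all, crops included, and the job is handed in when it is done.

Besides the shell and the picture viewer there is one more tool, called after "Emit:" as name(argument=value, ...) on one line, values as JSON. move_arm: Moves the arm, as the interface text tells. Its arguments: {"type":"object","properties":{"moves":{"type":"array","items":{"type":"number"}},"claw":{"type":"number"},"grip_force":{"type":"number"}},"required":["moves"]}

```bash
ls; mkdir -p pics; cat > h.py <<'E'
import numpy as np, cv2
from cell import sense, get_image, camera_params, job_done
def grab(n):
    P=camera_params(n); im,d=get_image(n); return im,d,P
def cloud(d,P):
    K=P['mtx'];v,u=np.indices(d.shape)
    x=(u-K[0,2])/K[0,0]*d; y=(v-K[1,2])/K[1,1]*d
    c=np.stack([x,-y,-d,np.ones_like(d)],-1)
    w=(c@np.array(P['pose']).T)[...,:3]; w[d<=0]=np.nan
    return w
def save(im,f,s=1.25): cv2.imwrite('pics/'+f,cv2.resize(im[...,::-1],None,fx=s,fy=s))
E
python3 - <<'E'
from h import *
for n in ('scene','side'):
    im,d,P=grab(n); save(im,n+'0.png'); np.savez(n+'0.npz',im=im,w=cloud(d,P),d=d)
    print(n,np.round(P['pose'],2).tolist(),P['mtx'][0,0],P.keys())
print({k:np.round(v,3).tolist() for k,v in sense().items()})
E
```

```text
pics
scene [[0.06, -0.7, 0.71, 1200.96], [1.0, 0.03, -0.06, -100.17], [0.02, 0.71, 0.7, 840.43], [0.0, 0.0, 0.0, 1.0]] 398.5199147270713 dict_keys(['mtx', 'pose'])
side [[-0.98, 0.11, -0.17, 295.67], [-0.21, -0.49, 0.85, 938.38], [0.01, 0.86, 0.5, 748.03], [0.0, 0.0, 0.0, 1.0]] 414.0596490458093 dict_keys(['mtx', 'pose'])
{'time_s': 0.1, 'qpos': [-74.485, 12.222, -2.003, 75.831, -0.001, 90.001], 'qvel': [0.019, -0.066, 0.107, 0.034, -0.022, -0.018], 'tau': [-0.002, -68.725, 48.781, 0.012, -0.0, -0.0], 'tool_pos': [133.664, -481.5, 230.876], 'orientation': [[0.964, 0.267, -0.0], [0.267, -0.964, 0.001], [-0.0, -0.001, -1.0]], 'force': [-0.892, 0.62, 0.626], 'moment': [-0.038, 0.0, -0.039], 'finger_force': 0.0, 'grip_width': 1.001}
```

View pics/scene0.png

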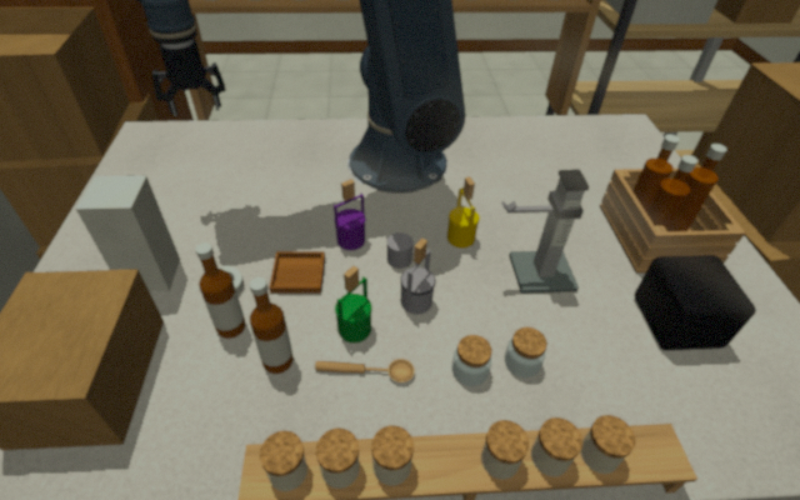

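View pics/side0.png

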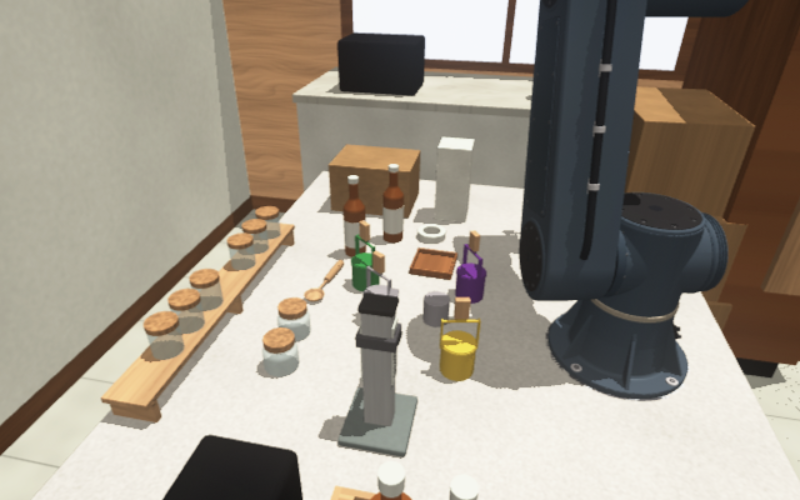

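Scene picture (800x500): can-shaped candidates are grey (418,285), green (354,310), purple (350,225) and yellow (463,215). The grey steel one with block at (421,250) fits; the coloured ones are look-alikes, and the plain tin at (400,249) has no bar. Tray at (298,272), scale column (555,230), hook tip (508,207). I'll confirm with a crop and measure.

```bash
python3 - <<'E'
from h import *
S=np.load('scene0.npz');D=np.load('side0.npz')
a=S['im'][120:265,270:470]; b=D['im'][165:370,240:400]
a=cv2.resize(a,None,fx=2.6,fy=2.6); b=cv2.resize(b,None,fx=1.8,fy=1.8)
h=max(a.shape[0],b.shape[0]); c=np.zeros((h,a.shape[1]+b.shape[1],3),np.uint8)
c[:a.shape[0],:a.shape[1]]=a;c[:b.shape[0],a.shape[1]:]=b
cv2.imwrite('pics/crop.png',c[...,::-1]); print(c.shape)
def rect(p): 
    r=cv2.minAreaRect(p[:,:2].astype(np.float32)); return np.round(r[0],1),np.round(r[1],1),round(r[2],1)
w=S['w']
print('pts',w[230,334],w[200,337],w[218,238],w[145,457],w[166,406])
for n,Z in (('scene',S),('side',D)):
    w=Z['w'];im=Z['im'].astype(int);hsv=cv2.cvtColor(Z['im'],cv2.COLOR_RGB2HSV)
    c0=S['w'][200,337][:2]
    near=np.hypot(w[...,0]-c0[0],w[...,1]-c0[1])<60
    grey=hsv[...,1]<70; br=hsv[...,1]>80
    for nm,m in (('block',near&br&(w[...,2]>130)&(w[...,2]<190)),('blocktop',near&br&(w[...,2]>172)),('bar',near&grey&(w[...,2]>100)&(w[...,2]<140)),('strap',near&grey&(w[...,2]>82)&(w[...,2]<118)),('top',near&grey&(w[...,2]>65)&(w[...,2]<80))):
        p=w[m]
        if len(p)>3: print(n,nm,len(p),p.mean(0).round(1),rect(p), p.min(0).round(),p.max(0).round())
    c0=S['w'][145,457][:2]
    near=(np.abs(w[...,0]-c0[0])<200)&(np.abs(w[...,1]-c0[1])<200)&grey
    for nm,lo,hi in (('coltop',266,280),('col',60,190),('base',12,20),('arm',188,215)):
        p=w[near&(w[...,2]>lo)&(w[...,2]<hi)]
        p=p[np.hypot(*(p[:,:2]-c0).T)<(160)]
        if len(p)>3: print(n,nm,len(p),p.mean(0).round(1),rect(p), p.min(0).round(),p.max(0).round())
    c0=S['w'][218,238][:2]
    near=np.hypot(w[...,0]-c0[0],w[...,1]-c0[1])<90
    for lo,hi in((15,25),(3,9)):
        p=w[near&br&(w[...,2]>lo)&(w[...,2]<hi)]
        if len(p)>3: print(n,'tray',len(p),p.mean(0).round(1),rect(p))
E
```

```text
(377, 808, 3)
pts [544.73625783   4.41828459  72.86827109] [532.48633466   7.71621511 168.08302182] [ 432.10575815 -252.84449279    7.30242358] [462.92463325 295.00357956 270.8176328 ] [452.77072119 187.28012249 200.91375723]
scene block 143 [528.9   5.  163.4] (array([524. ,   5.7]), array([14.6, 28.9]), 56.6) [511.  -6. 137.] [539.  17. 181.]
scene blocktop 57 [525.2   5.4 176.6] (array([524. ,   5.7]), array([13.8, 29.1]), 59.5) [511.  -5. 173.] [537.  16. 181.]
scene bar 93 [530.8   1.5 119.5] (array([523.4,   5.6]), array([12. , 77.5]), 53.8) [493. -20. 101.] [558.  31. 139.]
scene strap 74 [527.1   3.1  99.6] (array([522.9,   5. ]), array([11.4, 77.4]), 54.6) [490. -20.  82.] [557.  31. 117.]
scene top 446 [528.3   7.2  73.5] (array([524.9,   5.3]), array([70. , 70.3]), 85.6) [489. -30.  65.] [561.  41.  80.]
scene coltop 291 [456.2 299.9 270.6] (array([452.3, 301.3]), array([43.9, 59.2]), 89.6) [423. 279. 266.] [482. 323. 274.]
scene col 745 [468.3 294.1 126.1] (array([466.6, 275.9]), array([69.1, 64.4]), 32.7) [424. 230.  60.] [483. 320. 189.]
scene base 1001 [465.5 294.4  15
[... 955 characters left out ...]
4) [503. -29.  73.] [559.  13.  80.]
side coltop 448 [450.3 306.6 271.6] (array([451.2, 304. ]), array([57.2, 45.2]), 1.1) [422. 281. 266.] [480. 327. 275.]
side col 1226 [448.9 317.9 127.3] (array([446.2, 313.9]), array([61. , 30.9]), 30.1) [424. 285.  60.] [480. 323. 190.]
side base 1773 [447.1 319.3  16.2] (array([451.6, 302.8]), array([120. , 132.9]), 0.1) [391. 236.  12.] [512. 369.  20.]
side arm 354 [447.6 304.3 205.7] (array([450.1, 251.1]), array([156.7,  72.2]), 88.4) [416. 173. 188.] [488. 330. 215.]
side tray 166 [ 426.4 -244.7   19. ] (array([ 431.1, -249.5]), array([116.4, 108.7]), 87.7)
side tray 406 [ 432.5 -256.8    6.4] (array([ 429.5, -252.4]), array([114.3, 108.6]), 88.0)
```

View pics/crop.png

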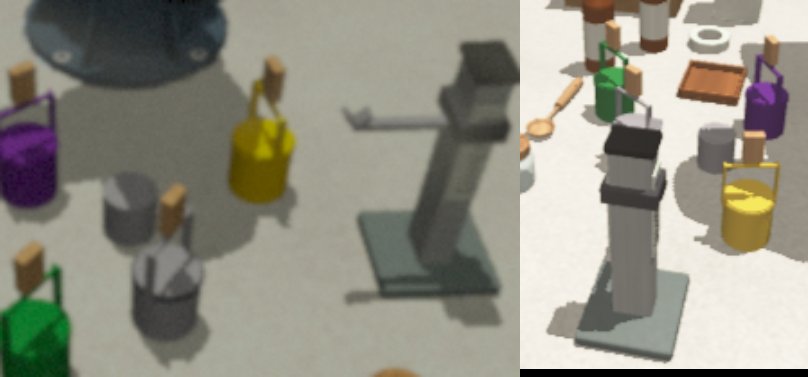

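The crop confirms it: the grey steel can is at (167,285) with its block at (173,210), and its bar runs about -36° in world xy. The scale's arm points to world -y, with the seat near (452,187).

```bash
cat >> h.py <<'E'
def go(pos,yaw=None):
    """shift in tool axes (cm) and tool-z turn (rad) to TCP pos (mm), tool-y yaw (deg)"""
    s=sense();R=np.array(s['orientation']);d=(np.array(pos)-s['tool_pos'])/10
    y=np.degrees(np.arctan2(R[1,1],R[0,1]))
    t=0 if yaw is None else -np.radians((yaw-y+180)%360-180)
    print('t',round(s['time_s'],2),'at',np.round(s['tool_pos'],1),'yaw',round(y,2),'q',np.round(s['qpos'],1),'F',np.round(s['force'],2),'g',round(s['grip_width'],3),'| shift cm',np.round(R.T@d,2),'turn',round(t,3))
E
python3 - <<'E'
from h import *
S=np.load('scene0.npz')
w=S['w'];hsv=cv2.cvtColor(S['im'],cv2.COLOR_RGB2HSV)
for n,lo,hi in(('green',45,75),('purple',130,160),('yellow',22,33)):
    p=w[(hsv[...,0]>lo)&(hsv[...,0]<hi)&(hsv[...,1]>120)&(w[...,2]>65)&(w[...,2]<80)&(np.abs(w[...,1])<350)]
    print(n,np.nanmedian(p,0).round(),p.min(0).round(),p.max(0).round())
p=w[(hsv[...,1]<70)&(w[...,2]>55)&(w[...,2]<63)&(np.abs(w[...,0]-450)<60)&(np.abs(w[...,1])<50)];print('tin',p.min(0).round(),p.max(0).round())
p=w[(w[...,2]>150)&(w[...,2]<235)&(w[...,1]<-120)&(w[...,0]>400)&(w[...,1]>-500)];print('bottles',p.min(0).round(),p.max(0).round())
p=w[(w[...,2]>192)&(w[...,2]<216)&(np.abs(w[...,1]-215)<45)&(np.abs(w[...,0]-450)<40)]
for a in range(172,260,8):
    q=p[(p[:,1]>=a)&(p[:,1]<a+8)]
    if len(q):print(a,len(q),q.min(0).round(),q.max(0).round())
P=camera_params('wrist')['pose'];s=sense()
print('cam in tool',np.array(s['orientation']).T@(P[:3,3]-s['tool_pos']))
go((523.5,6.5,275),-35.5)
E
```

```text
green [ 596. -125.   74.] [ 554. -159.   65.] [627. -93.  80.]
purple [ 336. -132.   74.] [ 295. -164.   65.] [ 365. -100.   78.]
yellow [337. 128.  74.] [293.  98.  66.] [368. 170.  80.]
tin [390. -49.  55.] [426.   6.  63.]
bottles [ 553. -404.  150.] [ 685. -121.  232.]
172 14 [443. 173. 206.] [460. 180. 211.]
180 16 [445. 180. 192.] [462. 188. 208.]
188 30 [444. 189. 194.] [464. 196. 212.]
196 22 [443. 196. 192.] [461. 203. 212.]
204 16 [443. 204. 195.] [461. 211. 201.]
212 18 [446. 212. 193.] [460. 220. 200.]
220 15 [447. 220. 192.] [460. 227. 201.]
228 17 [446. 228. 193.] [461. 236. 201.]
236 17 [448. 236. 192.] [461. 244. 201.]
244 14 [446. 245. 193.] [460. 252. 202.]
252 16 [448. 253. 192.] [461. 259. 201.]
cam in tool [  71.92352789    1.16678767 -143.09835048]
t 0.1 at [ 133.7 -481.5  230.9] yaw -74.49 q [-74.5  12.2  -2.   75.8  -0.   90. ] F [-0.89  0.62  0.63] g 1.001 | shift cm [ 50.62 -36.6   -4.38] turn -0.68
```

Emit:
move_arm(moves=[2.5,-1.8,-0.9,0,2.5,-1.8,-0.9,0,2.5,-1.8,-0.9,0,2.5,-1.8,-0.9,0,2.5,-1.8,-0.8,0,2.5,-1.8,0,0,2.5,-1.8,0,0,2.5,-1.8,0,0,2.5,-1.8,0,0,2.5,-1.8,0,0,2.5,-1.8,0,0,2.5,-1.8,0,0,2.5,-1.8,0,0,2.5,-1.8,0,0,2.5,-1.8,0,0,2.5,-1.8,0,0,2.5,-1.8,0,0,2.5,-1.8,0,0,2.5,-1.8,0,0,2.5,-1.8,0,0], claw=65)

```text
time_s: 1.77
tool_pos: [519.8, 0.3, 275.0]
orientation: [[0.963, 0.268, -0.001], [0.268, -0.963, -0.0], [-0.0, -0.0, -1.0]]
force: [0.5, -1.4, 0.1]
grip_width: 0.65
finger_force: 0.0
```

Emit:
move_arm(moves=[0,0,0,-0.11,0,0,0,-0.11,0,0,0,-0.11,0,0,0,-0.11,0,0,0,-0.11,0,0,0,-0.11,0,0,0,-0.02,0,0,0,0,0,0,0,0])

```text
time_s: 2.52
tool_pos: [519.2, -1.1, 275.2]
orientation: [[0.584, 0.812, -0.0], [0.812, -0.584, -0.0], [-0.0, -0.0, -1.0]]
force: [-0.5, 0.5, 0.1]
grip_width: 0.649
finger_force: 0.0
```

```bash
python3 - <<'E'
from h import *
go((523.5,6.5,260),-35.5)
im,d,P=grab('wrist');save(im,'wrist1.png');w=cloud(d,P)
hsv=cv2.cvtColor(im,cv2.COLOR_RGB2HSV)
near=np.hypot(w[...,0]-524,w[...,1]-6)<50
def rect(p): 
    r=cv2.minAreaRect(p[:,:2].astype(np.float32)); return np.round(r[0],1),np.round(r[1],1),round(r[2],1)
for lo,hi in((173,184),(100,132),(68,80)):
    p=w[near&(w[...,2]>lo)&(w[...,2]<hi)]
    if len(p)>3: print(lo,len(p),p.mean(0).round(1),rect(p))
E
```

```text
t 2.52 at [519.2  -1.1 275.2] yaw -35.72 q [-1.000e-01  1.440e+01  7.200e+00  8.280e+01 -0.000e+00  1.256e+02] F [-0.52  0.49  0.14] g 0.649 | shift cm [ 0.87 -0.09  1.52] turn -0.004
173 605 [523.7   4.4 178.1] (array([523.3,   4.2]), array([14. , 27.8]), 54.5)
100 372 [524.    4.2 125.9] (array([523.3,   3.6]), array([10.5, 74.8]), 54.5)
68 2195 [529.1  11.6  75.2] (array([525. ,   6.1]), array([66.5, 74.9]), 54.1)
```

Emit:
move_arm(moves=[0.4,0,1,0,0.33,0,1.1,0,0,0,1.5,0,0,0,1.5,0,0,0,1.5,0,0,0,1.5,0,0,0,1.5,0,0,0,1.2,0,0,0,1,0,0,0,1,0,0,0,0.7,0,0,0,0.4,0,0,0,0,0,0,0,0,0,0,0,0,0])

```text
time_s: 3.82
tool_pos: [523.8, 4.8, 136.8]
orientation: [[0.581, 0.814, 0.001], [0.814, -0.581, -0.0], [0.0, 0.001, -1.0]]
force: [0.2, -0.3, 0.4]
grip_width: 0.648
finger_force: 0.0
```

Emit:
move_arm(moves=[0,0,0,0,0,0,0,0,0,0,0,0,0,0,0,0,0,0,0,0,0,0,0,0,0,0,0,0,0,0,0,0,0,0,0,0,0,0,0,0], claw=0, grip_force=40)

```text
time_s: 4.65
tool_pos: [523.5, 5.0, 136.7]
orientation: [[0.581, 0.814, 0.0], [0.814, -0.581, 0.0], [0.001, -0.0, -1.0]]
force: [-2.2, 2.5, 5.8]
grip_width: 0.326
finger_force: 39.4
```

```bash
python3 - <<'E'
from h import *
go((523.5,4.5,136),-35.5)
E
```

```text
t 4.65 at [523.5   5.  136.7] yaw -35.52 q [  0.5  17.   -9.5  63.4   0.  126.1] F [-2.24  2.45  5.76] g 0.326 | shift cm [-0.04  0.03  0.07] turn -0.0
```

Emit:
move_arm(moves=[0,0,-0.1,0,0,0,-0.2,0,0,0,-0.4,0,0,0,-0.6,0,0,0,-0.8,0,0,0,-0.9,0,0,0,-1,0,0,0,-1,0,0,0,-1,0,0,0,-1,0,0,0,-1,0,0,0,-1,0,0,0,-0.6,0,0,0,-0.3,0,0,0,-0.1,0,0,0,0,0,0,0,0,0,0,0,0,0,0,0,0,0])

```text
time_s: 6.23
tool_pos: [523.3, 4.8, 235.9]
orientation: [[0.581, 0.814, -0.001], [0.814, -0.581, 0.0], [-0.0, -0.001, -1.0]]
force: [-0.1, 0.4, -3.5]
grip_width: 0.324
finger_force: 39.7
```

```bash
python3 - <<'E'
from h import *
F=[]
for i in range(6): F.append(sense()['force']); get_image('wrist')
print(np.mean(F,0),np.std(F,0))
go((452.5,110,237),-0.0)
E
```

```text
[ 0.03992375  0.24885439 -3.16644322] [0.44006319 0.30015858 0.59849161]
t 6.53 at [523.5   4.8 236.3] yaw -35.53 q [  0.5  15.    2.3  77.3  -0.  126.1] F [ 0.54 -0.86 -4.22] g 0.321 | shift cm [  4.44 -11.89  -0.07] turn -0.62
```

Emit:
move_arm(moves=[0,0,0,-0.05,0,0,0,-0.09,0,0,0,-0.1,0,0,0,-0.1,0,0,0,-0.1,0,0,0,-0.1,0,0,0,-0.06,0,0,0,-0.02])

```text
time_s: 7.2
tool_pos: [523.5, 4.8, 236.3]
orientation: [[-0.003, 1.0, -0.0], [1.0, 0.003, 0.0], [0.0, -0.0, -1.0]]
force: [-0.6, -0.6, -3.5]
grip_width: 0.32
finger_force: 39.7
```

Emit:
move_arm(moves=[0.3,-0.2,0,0,0.6,-0.4,0,0,0.9,-0.6,0,0,1,-0.7,0,0,1,-0.7,0,0,1,-0.7,0,0,1,-0.7,0,0,1,-0.7,0,0,1,-0.7,0,0,1,-0.7,0,0,0.9,-0.5,0,0,0.6,-0.3,0,0,0.2,-0.2,0,0,0,0,0,0,0,0,0,0,0,0,0,0])

```text
time_s: 8.53
tool_pos: [452.7, 109.5, 236.3]
orientation: [[0.0, 1.0, 0.0], [1.0, -0.0, -0.0], [-0.0, 0.0, -1.0]]
force: [0.5, -0.2, -3.2]
grip_width: 0.321
finger_force: 39.8
```

```bash
cat > look.py <<'E'
from h import *
import sys
im,d,P=grab('side');w=cloud(d,P);im2,d2,P2=grab('scene');w2=cloud(d2,P2)
s=sense();t=s['tool_pos'];hs=cv2.cvtColor(im2,cv2.COLOR_RGB2HSV);h1=cv2.cvtColor(im,cv2.COLOR_RGB2HSV)
for n,w_,h in(('side',w,h1),('scene',w2,hs)):
    near=np.hypot(w_[...,0]-t[0],w_[...,1]-t[1])<50
    for nm,m in (('block',(h[...,1]>80)&(w_[...,2]>t[2]-8)&(w_[...,2]<t[2]+50)),('bar',(h[...,1]<70)&(w_[...,2]>t[2]-25)&(w_[...,2]<t[2]-3)),('cantop',(h[...,1]<70)&(w_[...,2]>t[2]-72)&(w_[...,2]<t[2]-52))):
        p=w_[near&m]
        if len(p)>5:
            r=cv2.minAreaRect(p[:,:2].astype(np.float32)); print(n,nm,len(p),p.mean(0).round(1),np.round(r[0],1),np.round(r[1],1),round(r[2],1),p.min(0).round(),p.max(0).round())
if len(sys.argv)>1:
    a=cv2.resize(im[150:340,230:400],(510,570));b=cv2.resize(im2[110:230,350:470],(280,280))
    c=np.zeros((570,790,3),np.uint8);c[:,:510]=a;c[:280,510:]=b;cv2.imwrite('pics/'+sys.argv[1],c[...,::-1])
E
python3 look.py hook1.png; python3 - <<'E'
from h import *
go((452.5,187.5,237),0)
E
```

```text
side block 202 [452.7 115.5 260. ] [443.1 113.4] [19.6 48.6] 84.0 [418. 102. 229.] [467. 124. 284.]
side bar 99 [455.6 111.4 225.7] [453.5 112.1] [ 9.  75.3] 89.1 [416. 107. 212.] [491. 116. 232.]
side cantop 402 [450.7 113.5 174.4] [452.  110.1] [70.1 71.7] 75.7 [416.  75. 164.] [490. 147. 183.]
scene block 30 [447.3 100.9 258.9] [455.7 101.1] [ 6.8 48.3] 86.5 [431.  96. 236.] [480. 103. 284.]
scene bar 42 [479.8 109.  221.9] [455.1 109.2] [74.6  9.7] 0.3 [418. 104. 212.] [492. 114. 228.]
scene cantop 414 [460.  107.  173.4] [455.1 110.7] [68.4 72.5] 61.7 [414.  75. 164.] [493. 145. 184.]
t 8.63 at [452.7 109.5 236.2] yaw -0.03 q [ 13.6   8.1  -6.2  75.7  -0.  103.6] F [ 0.08 -0.92 -2.9 ] g 0.321 | shift cm [ 7.8  -0.02 -0.08] turn -0.001
```

View pics/hook1.png

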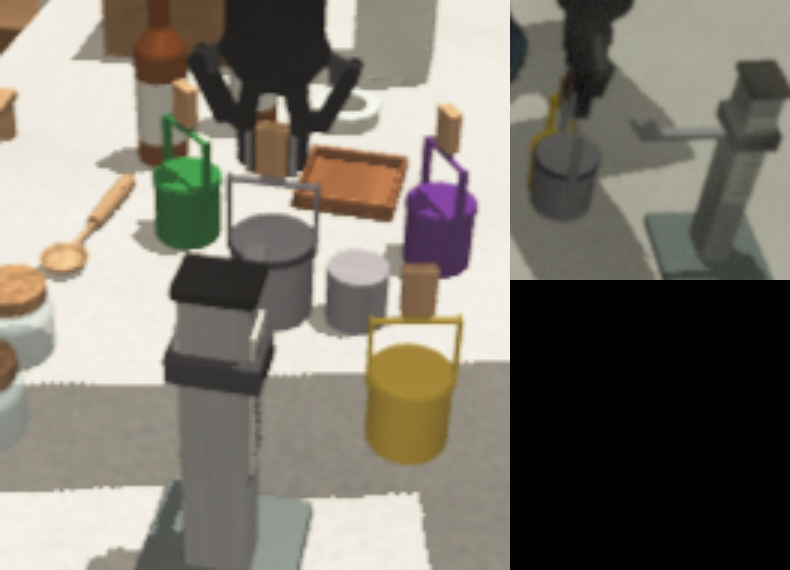

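The can hangs level in the fingers (side view can (272,240), bar (272,182)), facing the hook. Next I slide the window over the hook.

Emit:
move_arm(moves=[0.2,0,0,0,0.4,0,0,0,0.6,0,0,0,0.7,0,0,0,0.7,0,0,0,0.7,0,0,0,0.7,0,0,0,0.7,0,0,0,0.7,0,0,0,0.7,0,0,0,0.6,0,0,0,0.5,0,0,0,0.3,0,0,0,0.2,0,0,0,0,0,0,0,0,0,0,0,0,0,0,0])

```text
time_s: 10.05
tool_pos: [452.5, 186.6, 236.3]
orientation: [[0.0, 1.0, 0.0], [1.0, -0.0, -0.0], [-0.0, 0.0, -1.0]]
force: [-1.1, 0.5, -4.0]
grip_width: 0.321
finger_force: 39.8
```

```bash
python3 look.py hook2.png; python3 - <<'E'
from h import *
F=[]
for i in range(12): F.append(sense()['force']); get_image('wrist')
print(np.mean(F,0),np.std(F,0))
go((452.7,186.5,217),0)
E
```

```text
side block 252 [453.8 192.9 260.4] [452.1 191.6] [16.9 84. ] 86.8 [410. 183. 236.] [494. 201. 284.]
side bar 128 [454.  188.2 224.7] [453.1 187.1] [22.6 74.2] 84.1 [416. 176. 212.] [491. 198. 233.]
side cantop 193 [431.5 189.6 174.4] [430.7 185.4] [30.  65.4] 1.3 [416. 153. 165.] [446. 218. 184.]
scene bar 61 [470.4 185.2 221.2] [455.2 182.5] [77.3 15.1] 3.4 [417. 175. 212.] [494. 192. 230.]
scene cantop 400 [460.7 181.1 173.1] [456.6 184.4] [72.1 65.1] 55.6 [417. 150. 164.] [493. 223. 184.]
[-0.15943167  0.28372339 -3.16583142] [0.60378325 0.45242331 0.48996267]
t 10.75 at [452.5 186.8 236.3] yaw -0.0 q [ 22.4  10.9  -2.9  76.2  -0.  112.4] F [ 0.58  0.36 -3.1 ] g 0.322 | shift cm [-0.03  0.03  1.93] turn -0.0
```

View pics/hook2.png

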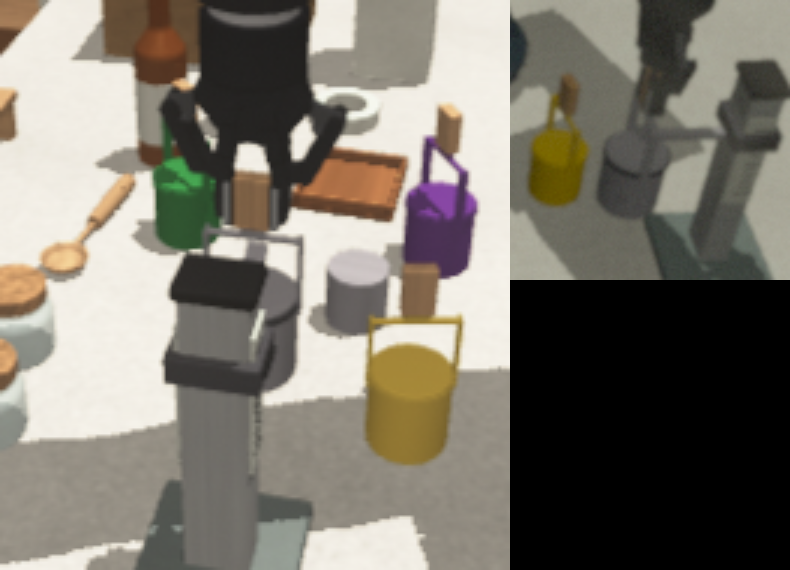

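Side view: bar at (253,236) is over the hook, and the arm runs into the window. I'll ease it down.

Emit:
move_arm(moves=[0,0,0.05,0,0,0,0.1,0,0,0,0.1,0,0,0,0.1,0,0,0,0.1,0,0,0,0.1,0,0,0,0.1,0,0,0,0.1,0,0,0,0.1,0,0,0,0.1,0,0,0,0.1,0,0,0,0.1,0,0,0,0.1,0,0,0,0.1,0,0,0,0.1,0,0,0,0.1,0,0,0,0.1,0,0,0,0.1,0,0,0,0.1,0,0,0,0.08,0])

```text
time_s: 12.42
tool_pos: [452.5, 186.8, 216.9]
orientation: [[-0.0, 1.0, -0.0], [1.0, 0.0, 0.0], [0.0, -0.0, -1.0]]
force: [-0.7, 0.1, -2.4]
grip_width: 0.322
finger_force: 39.8
```

Emit:
move_arm(moves=[0,0,0.1,0,0,0,0.1,0,0,0,0.1,0,0,0,0.1,0,0,0,0.1,0,0,0,0.1,0,0,0,0.1,0,0,0,0.1,0,0,0,0.1,0,0,0,0.1,0,0,0,0,0,0,0,0,0,0,0,0,0])

```text
time_s: 13.5
tool_pos: [452.5, 186.8, 207.1]
orientation: [[0.0, 1.0, 0.0], [1.0, -0.0, 0.0], [0.0, 0.0, -1.0]]
force: [-0.3, -0.2, -2.3]
grip_width: 0.322
finger_force: 40.0
```

```bash
cat > f.py <<'E'
from h import *
import sys
F=[]
for i in range(int(sys.argv[1])): F.append(sense()['force']); get_image('wrist')
print(np.mean(F,0),np.std(F,0)/len(F)**.5)
go((452.5,186.8,217),0)
E
python3 f.py 8; python3 look.py
```

```text
[ 0.02642882  0.63555555 -1.88254338] [0.12682027 0.2794298  0.24785755]
t 13.9 at [452.5 186.8 207. ] yaw 0.0 q [ 22.4  11.3  -6.6  72.1   0.  112.4] F [-0.07  1.06 -2.36] g 0.329 | shift cm [-0.  0. -1.] turn 0.0
side block 221 [454.7 192.9 231.3] [459.8 191.7] [42.4 13.8] 1.4 [438. 185. 208.] [481. 199. 251.]
side bar 41 [425.1 189.  195.2] [429.  187.3] [ 7.7 28.1] 81.5 [416. 185. 182.] [443. 193. 201.]
side cantop 174 [431.3 184.7 145. ] [432.2 179.6] [27.  68.2] 19.5 [415. 150. 135.] [453. 215. 153.]
scene block 14 [449.4 180.2 230.2] [450.6 180. ] [ 1.4 16.6] 84.6 [442. 179. 212.] [459. 181. 246.]
scene bar 155 [460.6 199.7 190.7] [461.1 192.9] [67.5 66. ] 56.7 [417. 173. 182.] [493. 236. 203.]
scene cantop 416 [458.4 182.3 144.1] [455.4 186. ] [70.8 71.2] 40.0 [415. 150. 135.] [493. 223. 155.]
```

Emit:
move_arm(moves=[0,0,0.1,0,0,0,0.1,0,0,0,0.1,0,0,0,0.1,0,0,0,0.1,0,0,0,0.1,0,0,0,0.1,0,0,0,0.1,0,0,0,0.1,0,0,0,0.1,0,0,0,0,0,0,0,0,0,0,0,0,0])

```text
time_s: 15.08
tool_pos: [452.5, 186.8, 197.1]
orientation: [[0.0, 1.0, 0.0], [1.0, -0.0, 0.0], [0.0, 0.0, -1.0]]
force: [0.6, 1.2, 0.3]
grip_width: 0.32
finger_force: 40.1
```

```bash
python3 f.py 20
```

```text
[ 0.36193258  0.7522881  -0.03988743] [0.09968167 0.11218408 0.10151947]
t 16.08 at [452.5 186.8 197.1] yaw -0.0 q [ 22.4  11.5  -7.8  70.7   0.  112.4] F [ 0.93  0.81 -0.2 ] g 0.32 | shift cm [-0.   -0.   -1.99] turn -0.0
```

Emit:
move_arm(moves=[0,0,0.05,0,0.03,0,0.05,0,0,0,0,0,0,0,0,0,0,0,0,0], grip_force=20)

```text
time_s: 16.5
tool_pos: [452.5, 187.1, 196.0]
orientation: [[0.0, 1.0, -0.0], [1.0, -0.0, -0.0], [-0.0, -0.0, -1.0]]
force: [0.5, 0.4, -0.7]
grip_width: 0.321
finger_force: 40.2
```

```bash
python3 f.py 14
```

```text
[ 0.07630925  0.45009651 -0.18588086] [0.12702737 0.08012493 0.14257573]
t 17.2 at [452.5 187.1 196. ] yaw -0.0 q [ 22.5  11.5  -8.   70.5   0.  112.5] F [-0.08  0.61  0.02] g 0.319 | shift cm [-0.03  0.   -2.1 ] turn -0.0
```

Emit:
move_arm(moves=[0,0,0.03,0,0,0,0,0,0,0,0,0,0,0,0,0])

```text
time_s: 17.53
tool_pos: [452.4, 187.1, 195.7]
orientation: [[0.0, 1.0, -0.0], [1.0, -0.0, -0.0], [-0.0, -0.0, -1.0]]
force: [-0.5, 0.0, 0.5]
grip_width: 0.325
finger_force: 40.2
```

Emit:
move_arm(moves=[0,0,0,0,0,0,0,0,0,0,0,0,0,0,0,0,0,0,0,0,0,0,0,0], claw=55)

```text
time_s: 18.03
tool_pos: [452.5, 187.1, 195.7]
orientation: [[-0.0, 1.0, 0.0], [1.0, 0.0, 0.0], [0.0, 0.0, -1.0]]
force: [0.7, 0.4, 1.2]
grip_width: 0.547
finger_force: 0.0
```

```bash
python3 f.py 10; python3 look.py hook3.png
```

```text
[-0.12378814  0.00595804  0.18395975] [0.2091385  0.12499093 0.16082707]
t 18.53 at [452.5 187.1 195.7] yaw -0.0 q [ 22.5  11.5  -8.   70.5  -0.  112.5] F [0.46 0.59 1.  ] g 0.548 | shift cm [-0.03  0.   -2.13] turn -0.0
side block 157 [451.2 192.6 224.2] [451.9 190.6] [25.4 12.6] 3.3 [439. 184. 201.] [465. 197. 239.]
side bar 44 [427.  188.9 183.4] [431.1 189.4] [30.3 10.2] 8.2 [415. 182. 171.] [447. 193. 189.]
side cantop 166 [430.6 185.8 133.3] [431.1 181.6] [28.9 64.2] 14.6 [416. 153. 124.] [453. 214. 141.]
scene block 45 [457.3 180.2 222.9] [464.9 179.5] [ 4.1 42. ] 82.9 [444. 175. 200.] [486. 183. 244.]
scene bar 128 [458.9 200.  179.7] [460.  195.7] [68.5 64.5] 58.9 [417. 174. 171.] [492. 237. 191.]
scene cantop 413 [458.  182.4 132.1] [455.6 184.1] [72.3 68.2] 45.1 [416. 150. 124.] [494. 221. 143.]
```

View pics/hook3.png

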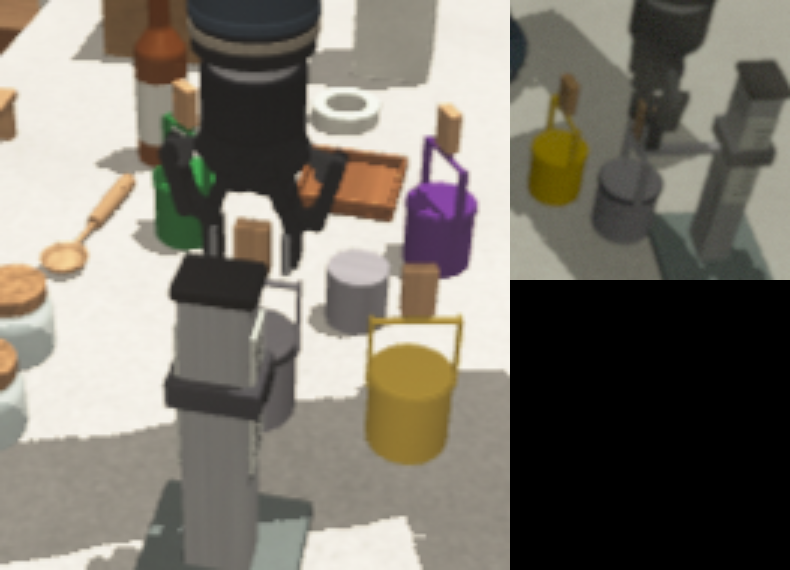

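The block (252,240) stands free between the fingers at (214) and (288). I'll hold still and wait.

Emit:
move_arm(moves=[0,0,0,0,0,0,0,0,0,0,0,0,0,0,0,0,0,0,0,0,0,0,0,0,0,0,0,0,0,0,0,0,0,0,0,0,0,0,0,0,0,0,0,0,0,0,0,0,0,0,0,0,0,0,0,0,0,0,0,0,0,0,0,0,0,0,0,0,0,0,0,0,0,0,0,0,0,0,0,0])

```text
time_s: 20.3
tool_pos: [452.5, 187.1, 195.7]
orientation: [[-0.0, 1.0, -0.0], [1.0, 0.0, -0.0], [-0.0, -0.0, -1.0]]
force: [-0.3, 0.3, -1.0]
grip_width: 0.553
finger_force: 0.0
```

Emit:
move_arm(moves=[0,0,0,0,0,0,0,0,0,0,0,0,0,0,0,0,0,0,0,0,0,0,0,0,0,0,0,0,0,0,0,0,0,0,0,0,0,0,0,0,0,0,0,0,0,0,0,0,0,0,0,0,0,0,0,0,0,0,0,0,0,0,0,0,0,0,0,0,0,0,0,0,0,0,0,0,0,0,0,0])

```text
time_s: 21.97
tool_pos: [452.5, 187.1, 195.7]
orientation: [[0.0, 1.0, 0.0], [1.0, -0.0, 0.0], [0.0, 0.0, -1.0]]
force: [-0.3, -1.0, 0.3]
grip_width: 0.546
finger_force: 0.0
```

Emit:
move_arm(moves=[0,0,0,0,0,0,0,0,0,0,0,0,0,0,0,0,0,0,0,0,0,0,0,0,0,0,0,0,0,0,0,0,0,0,0,0,0,0,0,0,0,0,0,0,0,0,0,0,0,0,0,0,0,0,0,0,0,0,0,0,0,0,0,0,0,0,0,0,0,0,0,0,0,0,0,0,0,0,0,0])

```text
time_s: 23.63
tool_pos: [452.5, 187.1, 195.7]
orientation: [[-0.0, 1.0, -0.0], [1.0, 0.0, -0.0], [-0.0, -0.0, -1.0]]
force: [0.4, 0.6, -0.0]
grip_width: 0.549
finger_force: 0.0
```

```bash
python3 - <<'E'
from h import *
# motion of the hanging can: frame-to-frame shift of the picture around it
f=[get_image('side')[0] for _ in range(12)]
g=[cv2.cvtColor(i,cv2.COLOR_RGB2GRAY)[215:300,295:335].astype(np.float32) for i in f]
print([np.round(cv2.phaseCorrelate(g[0],x)[0],2).tolist() for x in g[1:]])
go((452.5,187,195.7),0)
E
python3 look.py
```

```text
[[-0.01, -0.0], [0.0, -0.01], [-0.0, 0.0], [0.01, 0.01], [0.0, -0.0], [-0.0, 0.01], [-0.02, 0.01], [-0.01, -0.0], [-0.0, 0.0], [0.0, 0.01], [-0.01, -0.0]]
t 24.23 at [452.5 187.1 195.7] yaw 0.0 q [ 22.5  11.5  -8.   70.5   0.  112.5] F [ 0.36 -0.11 -0.14] g 0.55 | shift cm [-0.01  0.   -0.  ] turn 0.0
side block 161 [451.5 192.6 224.4] [464.  189.6] [13.4 49.9] 85.7 [439. 183. 200.] [489. 197. 240.]
side bar 43 [427.3 189.  183.8] [431.  188.7] [ 8.  30.8] 88.7 [416. 185. 172.] [446. 193. 189.]
side cantop 165 [430.5 185.6 133.5] [431.5 180.6] [28.8 65.5] 14.5 [415. 152. 125.] [453. 213. 143.]
scene block 41 [456.5 180.5 223. ] [461.9 180.1] [ 4.3 35.9] 82.5 [444. 176. 201.] [480. 183. 245.]
scene bar 132 [459.4 199.2 179.5] [461.  195.9] [67.1 68.7] 61.3 [415. 173. 171.] [492. 236. 192.]
scene cantop 411 [458.  182.4 132.3] [455.3 185.1] [71.8 68.2] 49.1 [415. 150. 124.] [493. 223. 144.]
```

Emit:
move_arm(moves=[0,0,0,0,0,0,0,0,0,0,0,0,0,0,0,0,0,0,0,0,0,0,0,0,0,0,0,0,0,0,0,0,0,0,0,0,0,0,0,0,0,0,0,0,0,0,0,0,0,0,0,0,0,0,0,0,0,0,0,0,0,0,0,0,0,0,0,0,0,0,0,0,0,0,0,0,0,0,0,0])

```text
time_s: 26.0
tool_pos: [452.5, 187.1, 195.7]
orientation: [[-0.0, 1.0, -0.0], [1.0, 0.0, 0.0], [0.0, -0.0, -1.0]]
force: [0.7, 0.0, 1.3]
grip_width: 0.547
finger_force: 0.0
```

Emit:
move_arm(moves=[0,0,0,0,0,0,0,0,0,0,0,0,0,0,0,0,0,0,0,0,0,0,0,0,0,0,0,0,0,0,0,0,0,0,0,0,0,0,0,0,0,0,0,0,0,0,0,0,0,0,0,0,0,0,0,0,0,0,0,0,0,0,0,0,0,0,0,0,0,0,0,0,0,0,0,0,0,0,0,0])

```text
time_s: 27.67
tool_pos: [452.5, 187.1, 195.7]
orientation: [[0.0, 1.0, -0.0], [1.0, -0.0, 0.0], [0.0, -0.0, -1.0]]
force: [-0.9, 0.0, 0.2]
grip_width: 0.547
finger_force: 0.0
```

Emit:
move_arm(moves=[0,0,0,0,0,0,0,0,0,0,0,0,0,0,0,0,0,0,0,0,0,0,0,0], claw=36, grip_force=20)

```text
time_s: 28.17
tool_pos: [452.5, 187.1, 195.7]
orientation: [[-0.0, 1.0, -0.0], [1.0, 0.0, 0.0], [0.0, -0.0, -1.0]]
force: [0.2, -0.3, -0.7]
grip_width: 0.358
finger_force: 0.0
```

Emit:
move_arm(moves=[0,0,0,0,0,0,0,0,0,0,0,0,0,0,0,0,0,0,0,0,0,0,0,0], claw=0, grip_force=20)

```text
time_s: 28.67
tool_pos: [452.5, 187.1, 195.7]
orientation: [[0.0, 1.0, 0.0], [1.0, -0.0, 0.0], [0.0, 0.0, -1.0]]
force: [-0.1, -0.7, -0.2]
grip_width: 0.325
finger_force: 25.5
```

```bash
python3 f.py 6;python3 look.py
```

```text
[ 0.36039132 -0.04194298 -0.24219978] [0.14886838 0.18776675 0.09402321]
t 28.97 at [452.5 187.1 195.7] yaw -0.0 q [ 22.5  11.5  -8.   70.5  -0.  112.5] F [0.9  0.39 1.05] g 0.324 | shift cm [-0.03  0.   -2.13] turn -0.0
side block 163 [454.1 192.8 225.3] [458.7 191. ] [13.8 42.1] 86.1 [438. 185. 206.] [480. 199. 244.]
side bar 43 [426.6 189.1 183.8] [429.6 187.5] [ 9.1 27.7] 82.6 [416. 184. 171.] [444. 194. 188.]
side cantop 161 [430.7 185.9 133.4] [431.4 180.7] [28.8 65.6] 14.7 [416. 152. 125.] [453. 214. 144.]
scene block 22 [450.8 180.4 222.1] [457. 179.] [ 2.5 27.2] 78.1 [443. 175. 204.] [470. 183. 244.]
scene bar 147 [460.7 200.8 178.9] [460.4 195.5] [68.9 67. ] 59.4 [414. 173. 171.] [492. 236. 191.]
scene cantop 412 [457.8 182.4 132. ] [455.5 185. ] [73.7 70.5] 40.3 [415. 150. 125.] [492. 221. 143.]
```

Emit:
move_arm(moves=[0,0,0,0,0,0,0,0,0,0,-0.05,0,0,0,-0.1,0,0,0,-0.1,0,0,0,-0.1,0,0,0,-0.1,0,0,0,-0.1,0,0,0,-0.1,0,0,0,-0.1,0,0,0,-0.1,0,0,0,-0.1,0,0,0,-0.1,0,0,0,-0.1,0,0,0,-0.1,0,0,0,-0.1,0,0,0,-0.1,0,0,0,-0.1,0,0,0,-0.1,0,0,0,-0.1,0], claw=0, grip_force=40)

```text
time_s: 30.73
tool_pos: [452.4, 187.1, 213.3]
orientation: [[0.0, 1.0, -0.0], [1.0, -0.0, -0.0], [-0.0, -0.0, -1.0]]
force: [0.8, 0.4, -2.7]
grip_width: 0.317
finger_force: 41.4
```

Emit:
move_arm(moves=[0,0,-0.1,0,0,0,-0.1,0,0,0,-0.1,0,0,0,-0.1,0,0,0,-0.1,0,0,0,-0.1,0,0,0,-0.1,0,0,0,-0.1,0,0,0,-0.1,0,0,0,-0.1,0,0,0,-0.1,0,0,0,-0.1,0,0,0,-0.15,0,0,0,-0.15,0,0,0,-0.15,0,0,0,-0.15,0,0,0,-0.15,0,0,0,-0.15,0,0,0,-0.1,0,0,0,-0.1,0])

```text
time_s: 32.4
tool_pos: [452.5, 187.1, 236.3]
orientation: [[0.0, 1.0, -0.0], [1.0, -0.0, 0.0], [0.0, -0.0, -1.0]]
force: [0.2, -0.4, -3.1]
grip_width: 0.322
finger_force: 41.3
```

```bash
python3 f.py 4;python3 look.py hook4.png
```

```text
[-0.20192517 -0.22102737 -3.04240442] [0.14374591 0.14748419 0.38392158]
t 32.6 at [452.4 187.1 236.2] yaw -0.0 q [ 22.5  10.9  -2.9  76.2   0.  112.5] F [ 0.74  0.28 -3.24] g 0.32 | shift cm [-0.03  0.01  1.92] turn -0.0
side block 249 [453.7 193.5 259.8] [451.7 193.1] [15.3 83.9] 87.5 [410. 186. 234.] [494. 202. 286.]
side bar 133 [452.1 188.5 223.4] [452.8 186.8] [24.7 74.5] 82.3 [416. 174. 211.] [491. 200. 233.]
side cantop 191 [431.6 190.2 173.6] [430.9 186.1] [29.9 62.5] 0.5 [416. 155. 166.] [446. 217. 184.]
scene block 11 [449.3 180.5 264.7] [456.6 179.1] [ 2.6 29.3] 79.2 [442. 175. 242.] [471. 183. 283.]
scene bar 64 [467.7 185.9 220.6] [452.  186.8] [79.3 23.6] 10.1 [412. 174. 211.] [492. 199. 228.]
scene cantop 395 [460.8 181.8 172.4] [457.3 184.3] [72.5 66.4] 51.9 [417. 151. 164.] [492. 223. 184.]
```

View pics/hook4.png

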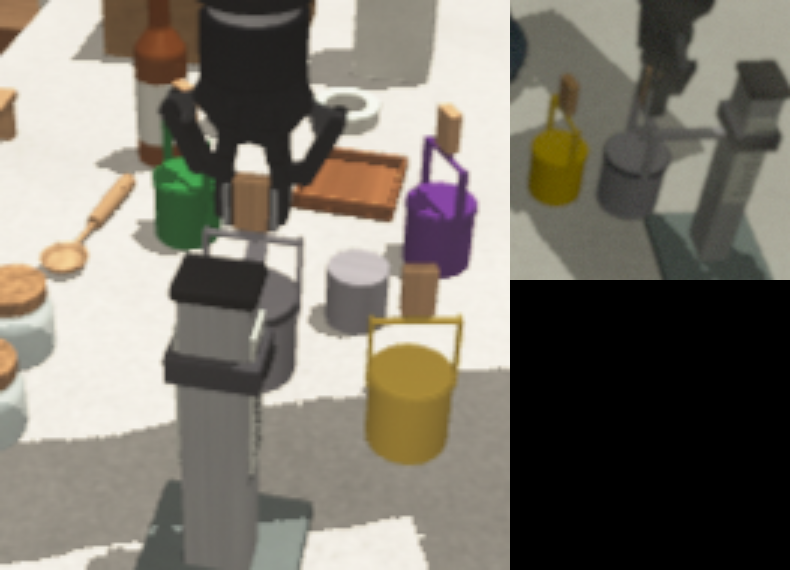

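Bar (253,236) is clear above the hook and the carriage is back up. I'll back out along the arm and carry the can to the tray.

Emit:
move_arm(moves=[-0.2,0,0,0,-0.4,0,0,0,-0.6,0,0,0,-0.8,0,0,0,-1,0,0,0,-1,0,0,0,-1,0,0,0,-1,0,0,0,-1,0,0,0,-1.2,0,0,0,-1.5,-0.1,0,0,-1.7,-0.1,0,0,-1.7,-0.1,0,0,-1.7,-0.1,0,0,-1.7,-0.1,0,0,-1.7,-0.1,0,0,-1.7,-0.1,0,0,-1.7,-0.1,0,0,-1.7,-0.1,0,0,-1.7,-0.1,0,0])

```text
time_s: 34.37
tool_pos: [442.1, -64.3, 236.3]
orientation: [[0.0, 1.0, 0.0], [1.0, -0.0, -0.0], [-0.0, 0.0, -1.0]]
force: [-0.8, -0.1, -4.0]
grip_width: 0.322
finger_force: 41.3
```

Emit:
move_arm(moves=[-1.7,-0.1,0,0,-1.7,-0.1,0,0,-1.7,-0.1,0,0,-1.7,-0.1,0,0,-1.7,-0.1,0,0,-1.7,-0.1,0,0,-1.5,-0.1,0,0,-1.4,-0.1,0,0,-1.2,-0.1,0,0,-1,-0.1,0,0,-0.8,-0.1,0,0,-0.6,0,0,0,-0.4,0,0,0,-0.2,0,0,0,0,0,0,0,0,0,0,0])

```text
time_s: 35.7
tool_pos: [431.5, -235.6, 236.2]
orientation: [[-0.0, 1.0, -0.0], [1.0, 0.0, 0.0], [0.0, -0.0, -1.0]]
force: [-0.2, -0.4, -2.8]
grip_width: 0.322
finger_force: 41.3
```

```bash
python3 - <<'E'
from h import *
go((431,-252,236),0)
E
python3 look.py
```

```text
t 35.7 at [ 431.5 -235.6  236.2] yaw 0.02 q [-28.6  11.2  -2.5  76.3   0.   61.3] F [-0.17 -0.4  -2.76] g 0.322 | shift cm [-1.64 -0.05  0.02] turn 0.0
side block 132 [ 432.  -229.4  258.8] [ 445.9 -230.7] [16.5 57.7] 87.2 [ 417. -238.  234.] [ 475. -221.  284.]
side bar 59 [ 432.2 -233.2  225.2] [ 432.6 -233.9] [73.  9.] 1.7 [ 396. -238.  213.] [ 469. -228.  233.]
side cantop 240 [ 432.4 -226.7  173.4] [ 432.2 -231.8] [69.  69.1] 32.1 [ 396. -270.  165.] [ 470. -196.  183.]
scene block 13 [ 459.  -231.4  265.3] [ 462.1 -232.8] [12.5 24.4] 60.6 [ 453. -236.  249.] [ 476. -221.  285.]
scene bar 47 [ 458.9 -234.8  222. ] [ 433.  -235.9] [79.6 10. ] 1.1 [ 393. -240.  212.] [ 473. -230.  229.]
scene cantop 434 [ 437.8 -233.8  172.8] [ 433.6 -235.1] [71.2 71.6] 28.5 [ 394. -272.  164.] [ 471. -199.  184.]
```

Emit:
move_arm(moves=[-0.5,0,0,0,-0.6,0,0,0,-0.6,-0.1,0.3,0,0,0,0.6,0,0,0,0.9,0,0,0,1,0,0,0,1,0,0,0,1,0,0,0,1,0,0,0,0.8,0,0,0,0.7,0,0,0,0.5,0,0,0,0.4,0,0,0,0.3,0,0,0,0.2,0,0,0,0,0])

```text
time_s: 37.13
tool_pos: [430.4, -252.9, 149.0]
orientation: [[0.0, 1.0, -0.0], [1.0, -0.0, 0.0], [0.0, -0.0, -1.0]]
force: [-0.3, 0.3, -3.5]
grip_width: 0.323
finger_force: 41.2
```

Emit:
move_arm(moves=[0,0,0.08,0,0,0,0.08,0,0,0,0.08,0,0,0,0.08,0,0,0,0.06,0,0,0,0.05,0,0,0,0.05,0,0,0,0,0,0,0,0,0])

```text
time_s: 37.88
tool_pos: [430.5, -252.9, 144.4]
orientation: [[-0.0, 1.0, 0.0], [1.0, 0.0, 0.0], [0.0, 0.0, -1.0]]
force: [-0.0, 0.2, -2.8]
grip_width: 0.323
finger_force: 41.2
```

```bash
python3 f.py 6; python3 look.py; python3 -c "
from h import *
save(get_image('side')[0][150:280,230:400],'tray1.png',4)"
```

```text
[-0.13728444  0.04526913 -3.19043945] [0.29849589 0.12952037 0.08115575]
t 38.18 at [ 430.5 -252.9  144.4] yaw -0.0 q [-30.4  14.  -12.4  63.6  -0.   59.6] F [-0.34  0.49 -4.16] g 0.322 | shift cm [43.97  2.2  -7.26] turn -0.0
side block 116 [ 430.3 -246.7  167.4] [ 430.1 -244.9] [25.2 21.9] 20.3 [ 416. -259.  142.] [ 444. -238.  187.]
side bar 54 [ 431.3 -250.   133.7] [ 431.8 -251. ] [72.9 13.2] 2.6 [ 395. -256.  121.] [ 468. -243.  141.]
side cantop 234 [ 431.4 -245.2   81.6] [ 433.  -252.2] [73.  74.2] 37.3 [ 394. -287.   72.] [ 469. -213.   90.]
scene block 7 [ 454.2 -250.1  172.4] [ 445.9 -250.4] [ 7.5 56.6] 83.8 [ 418. -255.  163.] [ 474. -244.  193.]
scene bar 39 [ 457.5 -252.3  129.8] [ 432.9 -252.6] [76.   9.8] 0.0 [ 395. -258.  120.] [ 471. -248.  138.]
scene cantop 395 [ 435.5 -250.7   81. ] [ 432.1 -251.7] [69.2 71.1] 33.0 [ 393. -288.   72.] [ 471. -218.   92.]
```

View pics/tray1.png

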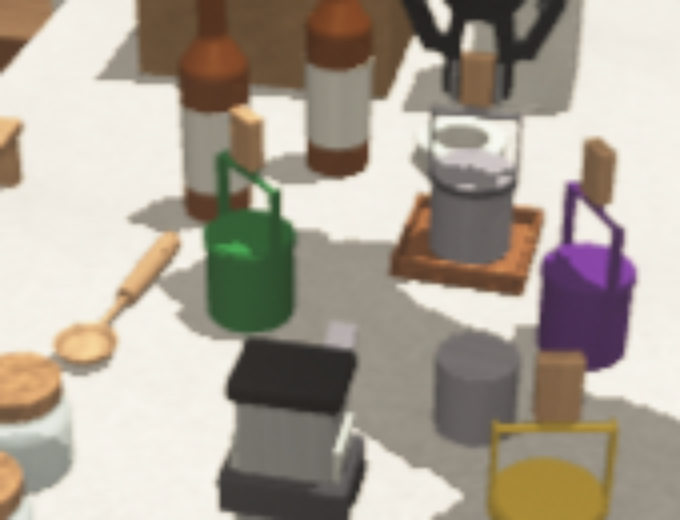

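Can (473,215) is over the tray's middle, inside its walls; about 1–2 mm remain to the floor. I'll lower by small steps until it bears.

Emit:
move_arm(moves=[0,0,0.05,0,0,0,0.05,0,0,0,0.05,0,0,0,0,0,0,0,0,0])

```text
time_s: 38.75
tool_pos: [430.5, -253.1, 143.3]
orientation: [[0.0, 1.0, 0.0], [1.0, -0.0, -0.001], [-0.001, 0.0, -1.0]]
force: [-2.2, -1.2, 6.4]
grip_width: 0.324
finger_force: 42.2
```

```bash
python3 f.py 5
```

```text
[-2.32871592 -0.54988937  5.91300546] [0.16752134 0.22232314 0.28671747]
t 39.0 at [ 430.6 -253.1  143.3] yaw -0.0 q [-30.4  14.  -12.5  63.4  -0.   59.6] F [-3.31 -0.27  5.76] g 0.321 | shift cm [43.99  2.19 -7.39] turn -0.0
```

Emit:
move_arm(moves=[0,0,-0.04,0,0,0,0,0,0,0,0,0])

```text
time_s: 39.25
tool_pos: [430.5, -252.9, 143.3]
orientation: [[0.0, 1.0, 0.0], [1.0, -0.0, -0.0], [-0.0, 0.0, -1.0]]
force: [-0.8, -0.4, 0.4]
grip_width: 0.32
finger_force: 41.8
```

Emit:
move_arm(moves=[0,0,0,0,0,0,0,0,0,0,0,0,0,0,0,0,0,0,0,0,0,0,0,0,0,0,0,0], claw=60)

```text
time_s: 39.83
tool_pos: [430.5, -252.9, 143.3]
orientation: [[-0.0, 1.0, 0.0], [1.0, 0.0, -0.0], [-0.0, 0.0, -1.0]]
force: [0.6, -0.0, 0.0]
grip_width: 0.6
finger_force: 0.0
```

Emit:
move_arm(moves=[0,0,-0.3,0,0,0,-0.6,0,0,0,-0.9,0,0,0,-1,0,0,0,-1,0,0,0,-1,0,0,0,-1,0,0,0,-1,0,0,0,-1,0,0,0,-1,0,0,0,-1,0,0,0,-0.6,0,0,0,-0.3,0,0,0,0,0,0,0,0,0])

```text
time_s: 41.08
tool_pos: [430.4, -252.9, 250.0]
orientation: [[0.0, 1.0, -0.0], [1.0, -0.0, 0.0], [0.0, -0.0, -1.0]]
force: [-0.5, -0.1, 0.3]
grip_width: 0.599
finger_force: 0.0
```

```bash
python3 - <<'E'
from h import *
go((430,-253,250),0)
for n in('side','scene'):
    im,d,P=grab(n);w=cloud(d,P);h=cv2.cvtColor(im,cv2.COLOR_RGB2HSV)
    near=np.hypot(w[...,0]-431,w[...,1]+252)<50
    for lo,hi in((176,192),(125,137),(74,88)):
        p=w[near&(w[...,2]>lo)&(w[...,2]<hi)]
        r=cv2.minAreaRect(p[:,:2].astype(np.float32));print(n,lo,len(p),p.mean(0).round(1),np.round(r[0],1),np.round(r[1],1))
    p=w[(w[...,2]>190)&(w[...,2]<216)&(np.abs(w[...,1]-225)<25)&(np.abs(w[...,0]-453)<20)];print('hook arm z',np.percentile(p[:,2],[50,90]) if len(p) else None)
    save(im,n+'9.png')
E
```

```text
t 41.08 at [ 430.4 -252.9  250. ] yaw -0.0 q [-30.4  12.    0.5  78.5   0.   59.6] F [-0.53 -0.12  0.27] g 0.599 | shift cm [-0.01 -0.04  0.  ] turn -0.0
side 176 38 [ 430.9 -248.8  182.2] [ 431.  -250.4] [26.  16.2]
side 125 46 [ 431.3 -251.7  132.8] [ 431.9 -251.9] [10.5 73.1]
side 74 219 [ 431.2 -246.3   81. ] [ 430.6 -249.8] [69.9 67.9]
hook arm z None
scene 176 56 [ 433.9 -252.8  182.3] [ 432.4 -253.3] [13.9 28.8]
scene 125 34 [ 451.9 -252.5  132.2] [ 433.  -253.6] [75.7 10.2]
scene 74 382 [ 434.8 -251.1   80. ] [ 432.  -252.8] [72.8 72.4]
hook arm z [197.56124204 199.57720074]
```

View pics/scene9.png

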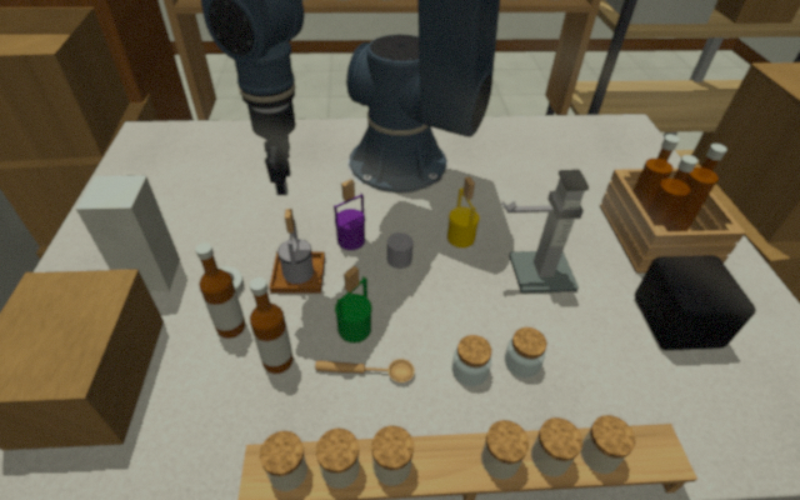

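The can stands in the tray at (296,265), the hook is empty and up at (508,207), and everything else is in place.

```bash
python3 -c "
from cell import job_done
print(job_done())"
```

```text
the job is handed in; nothing more can be done
None
```

The can hung free and still on the scale for over 6 s, then I lifted it off and stood it upright near the middle of the tray. The hook is back up and empty, and nothing else looks moved. I handed the job in at about 41 s, but the hand-in returned no verdict.

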